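# Clamp the tube rack on the platform shaker

## Robot

A 7-joint arm with a two-finger parallel gripper is mounted at the origin on the work surface. World frame = base frame: x ahead of the robot, y to its left, z up, the work surface at z = 0. Lengths are in m, angles in rad, forces in N, time in s.
With the tool pointing down it reaches from about 0.4 to 0.925 m from the base axis. Payload 5.6 kg.
Tool frame: the origin (TCP) lies on the front face of the gripper's body, between the roots of the fingers; the fingertips stand 73 mm ahead of it and the grasp point (between the pads) lies 54 mm ahead of it; x points along the fingers, y is the direction in which the jaws open and shut, and the axes are right-handed (so a half turn about x gives the same grasp; the last joint's range is limited). The gripper opens to 85 mm and grips with 20 to 120 N. Pads are 22 mm wide; open, the fingers measure 114 mm over their backs; the gripper's body (76 mm by 85 mm) begins 54 mm behind the grasp point. The pads swing forward as they close: fully open they stand 13 mm farther back than shut.
Start: joints at [1.261, 0.468, -0.012, 1.603, 0.006, 1.071, -0.056], TCP at [0.171, -0.627, 0.304] pointing down, gripper open.
Joint ranges: [-2.53, 2.53], [-0.31, 2.02], [-1.57, 1.55], [0.28, 2.44], [-1.29, 4.43], [0.15, 1.84], [-2.92, 2.92]. Speed limits (rad/s): [2.57, 2.57, 3.14, 3.14, 3.14, 3.14, 3.14].

## Interface

Orientations are given as a unit quaternion [x, y, z, w].
In Python, from workcell import bot, eyes, find_in gives the robot as it stands.
- The arm moves only by the shell command python3 -m inch 'ROWS'. ROWS is JSON, a list of rows, each an object of numbers: "fingers": the opening, from 0 (shut) to 1 (fully open); "dx", "dy", "dz": the shift along the tool's x, y, z in mm; "twist": the turn about the tool's x in rad. A call has 1 to 8 rows; each row shifts and turns the pose as measured when the row begins, along the tool's axes as they then stand; what a row does not reach is not made up. A row lasts 1/12 s, in which the tool goes at most 41.7 mm and 7.16 degrees, less where a joint would pass 70% of its speed; a pose out of reach is approached as far as the arm can. A call with a gripper value outside its range is refused whole. The fingers move at their own pace and stop on an object; the grip force is fixed at half the most. Time passes only in rows, so rows that do not move let the fingers close. It gives the time, the measured TCP pose, the force and the opening at its end, in the units of the state.
- bot.sense(): the state, without advancing time (a new reading comes with each control period).
- eyes.snapshot(name): name is "side" or "top"; returns the picture (420x560x3 uint8, red, green, blue); there is no depth.
- eyes.camera_info(name): a dict with "mtx" (3x3 intrinsics, pixels), "distortion" ([k1, k2, p1, p2, k3] as OpenCV has them; the pictures are not rectified), "extrinsics" (4x4, takes a point from world to camera coordinates). Camera axes: x right, y up, looking along -z (the intrinsics and any distortion apply to the point x, -y, -z); pixel columns grow to the right and rows downward; lengths in m; the calibration is good to about 2 mm. A picture is of the moment at which its call begins. camera_info takes no time and is no camera call.
- bot.finish_job(): hands the job in, once; it reports no verdict.
Trained networks look in the newest picture that a camera, given by its name, has taken for a name from the list of things; names that differ only in an ending like _2 or _b are one class to them, and where a whole thing is asked for, a point or a joint stands for the part that bears it (a point fixed in the world has none). Each returns a list of dicts, best first, with "p" (0 to 1); they miss things now and then, are a little off and sometimes report something else, mostly with a low value. They report only what shows in the picture. A call takes as long as a camera call. They do not tell look-alikes from the thing itself.
- find_in(camera, thing): "xy" ([column, row] in pixels, amid what is visible of it).
The state is a dict: "time_s": time; "joints": joint angles; "qvel": joint speeds; "effort": joint torques, N m; "tcp_pos": TCP position; "eef_rot": TCP orientation; "force": force on the tool from outside, world axes, zero at the start; "torque": the same for the moment, N m; "finger_gap": opening from 0.0 (shut) to 1.0 (fully open).
Only numpy, scipy, OpenCV 4.12 (cv2) and the standard library are available. Lean on these libraries where they do the work, as an engineer would, in place of code of your own. Each camera call takes 0.05 s, during which the arm holds its last target. There are 200 camera calls.

## Task

Secure the loose tube rack on the shaker's platform for shaking: turn the clamp bar's knob anticlockwise to free the bar, slide the bar up gently until the rack sits square and snug between the bar and the fixed fence with no play, then turn the knob clockwise until the bar is locked tight. Keep the rack standing on the platform, do not crush it, and leave the dish, the blue box and the amber bottle around it where they are.

Things in the scene. Friction and masses are not known exactly. Their poses are not given: they have to be found in the camera images.
- shaker: Platform shaker fixed to the bench: white housing, aluminium platform 320 (x) x 300 (y) mm, its surface 100 mm above the bench. Origin: centre of its underside. At its own -x end a fixed steel fence (200 along y, 10 thick, 35 high, inner face at x = -145 mm); the clamp bar is on the +x side and slides along x. The small black speed dial on the housing's +x face is not used.
- fence_face (a point): Centre of the fence's inner face, 17.5 mm above the platform; axes as the shaker's.
- bar (a joint): Slide of the clamp bar (m): 0 = farthest from the fence, grows towards the fence (shaker's own -x). Bar face to fence is 175 mm minus this value: 95 mm of slide when the 80 mm wide rack is snug. Sliding takes about 2 N when free; the locked clamp holds it fast.
- bar_face (a point): Centre of the bar's face that presses the rack, 20.5 mm above the platform; axes as the shaker's. Aluminium bar 180 mm long (y), 12 thick, 40 high; behind it (+x) a flat plate 50 wide, 90 long, top 11.5 mm above the platform, carries the clamp knob, its axis 70 mm behind the face.
- clamp_knob (a joint): Angle of the clamp knob (rad) about its upright axis: 0 = fully loose stop, grows clockwise seen from above, stop at 1.45. The clamp bites from about 0.65; the bar is free below 0.5, locked tight above 1.1. At 0 the grip bar lies along the shaker's y axis; at 1.45 nearly along its x axis.
- knob_grip (a point): Where to grip the black clamp knob: on its axis, mid-height of its upright grip bar, 36.5 mm above the platform; axes turn with the knob, the grip bar lies along this point's y. Grip bar 50 mm long, 12 thick, 26 high (top 13 mm above this point), on a hub 36 mm in diameter, 12 high.
- rack: White plastic tube rack, 80 (x) x 120 (y) x 45 mm, with blue-capped tubes standing 22 mm proud of it, loose on the platform between fence and bar, about 0.3 kg. Origin: centre of its underside.
- dish: Clear round dish, 56 mm diameter, 16 mm high, lying on the platform's corner beside the bar; leave alone. Origin: centre of its underside.
- tip_box: Blue box with clear lid, 122 x 87 x 73 mm, on the bench beside the shaker; leave alone. Origin: centre of its underside.
- reagent: Amber bottle, 60 mm diameter, 130 mm high, on the bench on the other side of the shaker; leave alone. Origin: centre of its underside.
Things that resemble listed ones, but are neither listed nor needed, are in the scene too. Leave any pink or purple look-alike of the rack alone.

How it is judged:
On the way, in this order (a step that is already met when the one before it is completed fails the run):
1. the clamp knob is turned anticlockwise until the bar is free (knob below 0.5 rad) (value of joint clamp_knob below 0.5 rad), for 0.2 s.
2. with the knob still loose (below 0.65 rad), the bar is slid up so that the rack is snug and square between bar and fence (value of joint bar between 0.0925 and 0.097 m and x of rack in the frame of shaker between -0.108 and -0.102 m and y of rack in the frame of shaker between -0.045 and 0.045 m and z of rack in the frame of shaker between 0.097 and 0.103 m and angle between the x axis of rack and the x axis of shaker, either way round below 0.04 rad and angle between rack's own z axis and vertical below 0.04 rad and value of joint clamp_knob below 0.65 rad), for 0.2 s.
At the end, for the whole second after the job is handed in: The rack stands square (0.04 rad) on the platform between fence and bar, its centre within 3 mm of 105 mm from the shaker's centre and 45 mm of its middle line; bar slide 92.5 to 97 mm (95 = snug); knob locked above 1.1 rad; rack and bar at rest (value of joint bar between 0.0925 and 0.097 m and x of rack in the frame of shaker between -0.108 and -0.102 m and y of rack in the frame of shaker between -0.045 and 0.045 m and z of rack in the frame of shaker between 0.097 and 0.103 m and angle between the x axis of rack and the x axis of shaker, either way round below 0.04 rad and angle between rack's own z axis and vertical below 0.04 rad and value of joint clamp_knob above 1.1 rad and velocity of joint bar between -0.004 and 0.004 m/s and linear speed of rack below 0.01 m/s); the robot touches nothing.
It fails at once if the bar presses the rack with more than 40 N (contact force between bar and rack above 40 N).
It fails at once if the rack is tipped by more than 0.3 rad (angle between rack's own z axis and vertical above 0.3 rad).
It fails at once if the dish, the tip box or the amber bottle is moved by more than 30 mm (distance of any of dish, tip_box, reagent from where it was at the start of the episode above 0.03 m).
It also fails if it takes over 40 s, if anything falls off the work surface, if the arm or the gripper's body presses on something with over 40 N, if the wrist force passes 120 N, or if a joint passes its speed limit or range.

## Working session

There is one attempt and no reset: what is moved stays moved. The work goes in short steps, Python scripts to look and compute and a shell command to move; the robot and the scene stay as the last step left them, time stands still between calls to the robot, and variables do not carry over. Pictures are saved under pics/ and viewed, about 8 in all and at most 12, crops included, and the job is handed in when it is done.

```bash
mkdir -p pics; cat > h.py <<'E'
import numpy as np, cv2
from workcell import bot, eyes, find_in
from scipy.spatial.transform import Rotation as R
def ray(cam,uv):
    i=eyes.camera_info(cam);K=np.array(i["mtx"]);D=np.array(i["distortion"]);T=np.array(i["extrinsics"])
    n=cv2.undistortPoints(np.array([[uv]],float),K,D)[0,0]
    d=T[:3,:3].T@np.array([n[0],-n[1],-1.]); o=-T[:3,:3].T@T[:3,3]
    return o,d
def at_z(cam,uv,z):
    o,d=ray(cam,uv); return o+d*(z-o[2])/d[2]
def proj(cam,P):
    i=eyes.camera_info(cam);K=np.array(i["mtx"]);D=np.array(i["distortion"]);T=np.array(i["extrinsics"])
    p=np.atleast_2d(P)@T[:3,:3].T+T[:3,3]; p=p*[1,-1,-1]
    return cv2.projectPoints(p.astype(float),np.zeros(3),np.zeros(3),K,D)[0][:,0]
def snap(cam,fn=None,crop=None,s=1):
    im=eyes.snapshot(cam)
    if fn:
        o=im if crop is None else im[crop[1]:crop[3],crop[0]:crop[2]]
        cv2.imwrite("pics/"+fn,cv2.resize(o[:,:,::-1],None,fx=s,fy=s,interpolation=cv2.INTER_CUBIC))
    return im
E
python3 - <<'E'
from h import *
np.set_printoptions(precision=4,suppress=True)
s=bot.sense();print(s)
for c in("top","side"):
    snap(c,c+"0.png",s=1.4)
    o,_=ray(c,(280,210));print(c,o)
    for t in("shaker","bar_face","knob_grip","rack","dish","tip_box","reagent"):
        print(c,t,[(np.round(r["xy"],1),round(r["p"],2)) for r in find_in(c,t)])
E
```

```text
{'time_s': 0.0, 'joints': array([ 1.261 ,  0.4684, -0.0116,  1.6036,  0.006 ,  1.0714, -0.0563]), 'qvel': array([ 0.001 ,  0.0012, -0.0006,  0.0007, -0.0011,  0.    ,  0.001 ]), 'effort': array([ -0.0003, -53.2384,   0.0211, -25.1305,   0.0113,   0.0076,
         0.    ]), 'tcp_pos': array([ 0.1712, -0.6266,  0.303 ]), 'eef_rot': array([-0.7007, -0.0946,  0.7009, -0.0934]), 'force': array([-0.2446, -0.1759, -0.1252]), 'torque': array([-0.0217,  0.0119, -0.0266]), 'finger_gap': 0.9987828187561912}
top [0.4749 0.0401 1.1562]
top shaker [(array([293.5, 178.4]), 0.75)]
top bar_face [(array([292.7, 160.4]), 0.57)]
top knob_grip [(array([292.6, 137.2]), 0.91)]
top rack [(array([299.5, 235.9]), 0.91), (array([232.5, 319.4]), 0.82)]
top dish [(array([231.7, 143.7]), 0.7), (array([292.5, 178.6]), 0.3)]
top tip_box [(array([187. , 169.7]), 0.93)]
top reagent [(array([403.4, 197.4]), 0.55)]
side [ 0.4002 -0.5899  0.6064]
side shaker [(array([297.3, 170.1]), 0.62), (array([331.8, 320.5]), 0.22)]
side bar_face [(array([338. , 208.9]), 0.78)]
side knob_grip [(array([356.6, 200.3]), 0.93), (array([320.4, 249.1]), 0.48)]
side rack [(array([186.2, 349.6]), 0.97), (array([182.9, 223.1]), 0.89), (array([268.7, 217.1]), 0.64)]
side dish [(array([333.1, 178.4]), 0.76), (array([353.9, 201.4]), 0.39)]
side tip_box [(array([299.4, 168.6]), 0.79), (array([358.2, 200.1]), 0.73)]
side reagent [(array([331.9, 319.6]), 0.89)]
```

View pics/top0.png

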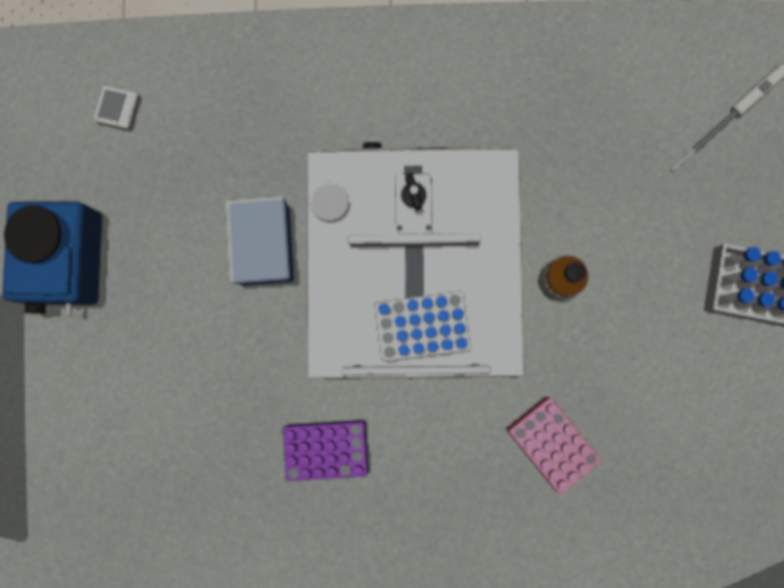

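View pics/side0.png

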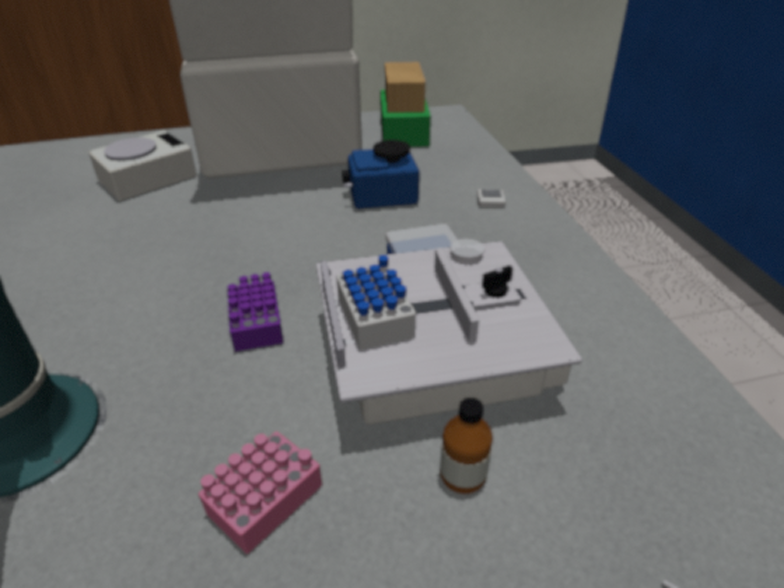

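The two pictures agree. The shaker's +x points away from the robot, up in the top image. The white rack at top px (299,236) is slightly askew, and the black knob is at (293,137). The purple rack (232,319), the pink rack (395,317) and the metal rack at the right edge are look-alikes. For the knob, the only possible confusion is the small speed dial at (265,104). Next I'll measure, with one close crop.

```bash
python3 - <<'E'
from h import *
np.set_printoptions(precision=4,suppress=True)
snap("top","crop1.png",(200,90,400,290),4)
c=np.array([(308,153),(518,151),(523,376),(308,377)])/1.4
P=np.array([at_z("top",p,.1) for p in c]);print(P, np.linalg.norm(np.diff(P,axis=0,append=P[:1]),axis=1),P.mean(0))
k=at_z("top",(292.6,137.2),.137);print("knob top",k)
o1,d1=ray("top",(292.6,137.2));o2,d2=ray("side",(356.6,200.3))
A=np.stack([d1,-d2],1);t=np.linalg.lstsq(A,o2-o1,rcond=None)[0];print("tri",o1+d1*t[0],o2+d2*t[1])
r=R.from_quat(bot.sense()["eef_rot"]).as_matrix();print(r)
E
```

```text
[[ 0.7596  0.1657  0.1   ]
 [ 0.753  -0.1321  0.1   ]
 [ 0.4357 -0.1261  0.1   ]
 [ 0.443   0.1724  0.1   ]] [0.2979 0.3173 0.2986 0.3167] [0.5978 0.02   0.1   ]
knob top [0.6905 0.0238 0.137 ]
tri [0.693  0.0236 0.1253] [0.6969 0.0224 0.1261]
[[-0.      0.2635 -0.9647]
 [-0.0001 -0.9647 -0.2635]
 [-1.      0.0001  0.0001]]
```

View pics/crop1.png

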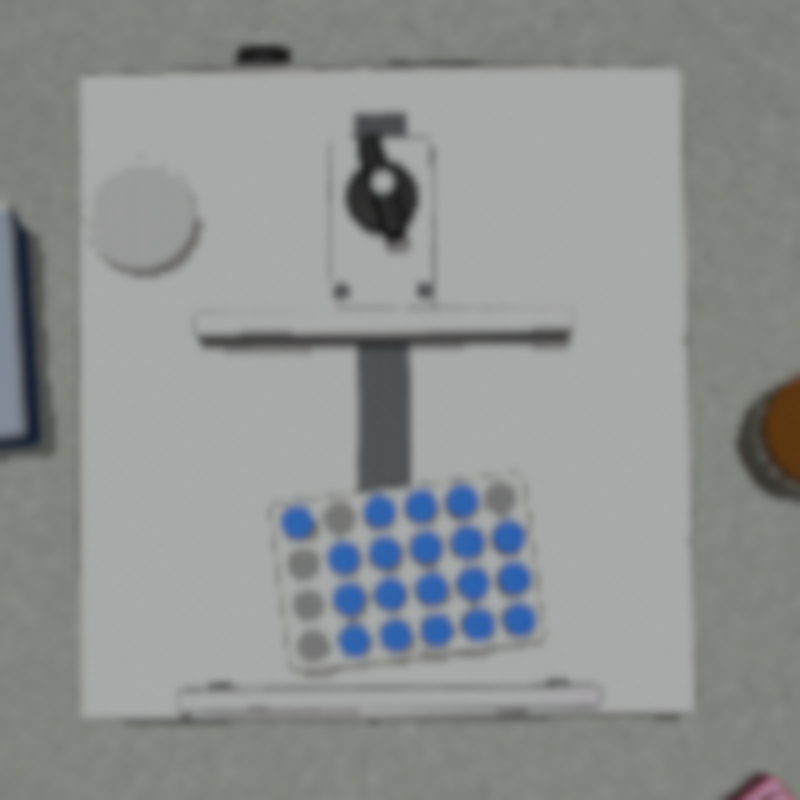

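```bash
python3 - <<'E'
from h import *
np.set_printoptions(precision=4,suppress=True)
q=lambda x,y,z:at_z("top",(200+x/4,90+y/4),z)
a,b=q(368,138,.1495),q(397,245,.1495);print(a,b,np.linalg.norm(a-b),(a+b)/2)
print("hub",q(382,200,.1235),"white",q(382,181,.1495))
d=a-b;print("grip yaw",np.arctan2(d[1],d[0]))
print("fence top edge",q(180,690,.135),q(600,686,.135)); print("bar top back edge",q(196,315,.1405),q(572,309,.1405))
print("bar face top",q(200,337,.1405),q(570,330,.1405))
s=bot.sense();print(s["tcp_pos"])
E
```

```text
[0.7122 0.0244 0.1495] [0.6608 0.0124 0.1495] 0.05282861353504441 [0.6865 0.0184 0.1495]
hub [0.6877 0.0182 0.1235] white [0.6914 0.0185 0.1495]
grip yaw 0.22926230744137088
fence top edge [0.4555 0.1205 0.135 ] [ 0.4517 -0.0768  0.135 ]
bar top back edge [0.632  0.1081 0.1405] [ 0.6294 -0.0694  0.1405]
bar face top [0.6215 0.1065 0.1405] [ 0.6195 -0.0681  0.1405]
[ 0.1713 -0.627   0.3039]
```

Knob axis is about (0.6875, 0.0185) and angle about 1.32, which is locked, with bar slide about 10 mm. These fit the stated geometry. I'll move towards it above everything.

```bash
python3 -m inch '[{"dy":-24,"dz":-33,"fingers":0.6},{"dy":-24,"dz":-33,"fingers":0.6},{"dy":-24,"dz":-33,"fingers":0.6},{"dy":-24,"dz":-33,"fingers":0.6},{"dy":-24,"dz":-33,"fingers":0.6},{"dy":-24,"dz":-33,"fingers":0.6},{"dy":-24,"dz":-33,"fingers":0.6},{"dy":-24,"dz":-33,"fingers":0.6}]'; python3 -m inch '[{"dy":-24,"dz":-33,"fingers":0.6},{"dy":-24,"dz":-33,"fingers":0.6},{"dy":-24,"dz":-33,"fingers":0.6},{"dy":-24,"dz":-33,"fingers":0.6},{"dy":-24,"dz":-33,"fingers":0.6},{"dy":-24,"dz":-33,"fingers":0.6},{"dy":-24,"dz":-33,"fingers":0.6}]'
cat > go.py <<'E'
import sys
from h import *
# remaining shift (mm, tool axes) to world target x y z, and twist to jaw yaw
t=np.array([float(v) for v in sys.argv[1:4]]);yaw=float(sys.argv[4])
s=bot.sense();M=R.from_quat(s["eef_rot"]).as_matrix()
print("t",round(s["time_s"],2),"pos",np.round(s["tcp_pos"],4),"jaw yaw",round(np.arctan2(M[1,1],M[0,1]),3),"down",np.round(M[:,0],3),"F",np.round(s["force"],1),"gap",round(s["finger_gap"],3),"j7",round(s["joints"][6],2))
print("tool shift mm",np.round(1000*M.T@(t-s["tcp_pos"]),1),"twist",round(-(yaw-np.arctan2(M[1,1],M[0,1])),3))
E
python3 go.py .6875 .0185 .200 -1.342
```

```text
t 0.85 pos [ 0.1713 -0.627   0.3039] jaw yaw -1.304 down [-0. -0. -1.] F [-0.3 -0.   0.4] gap 0.996 j7 -0.06
tool shift mm [ 103.8 -486.7 -668.1] twist 0.038invalid input
invalid input
```

```bash
python3 -m inch '[{"fingers":0.6,"dx":0,"dy":-24,"dz":-33,"twist":0},{"fingers":0.6,"dx":0,"dy":-24,"dz":-33,"twist":0},{"fingers":0.6,"dx":0,"dy":-24,"dz":-33,"twist":0},{"fingers":0.6,"dx":0,"dy":-24,"dz":-33,"twist":0},{"fingers":0.6,"dx":0,"dy":-24,"dz":-33,"twist":0},{"fingers":0.6,"dx":0,"dy":-24,"dz":-33,"twist":0},{"fingers":0.6,"dx":0,"dy":-24,"dz":-33,"twist":0},{"fingers":0.6,"dx":0,"dy":-24,"dz":-33,"twist":0}]'; python3 go.py .6875 .0185 .200 -1.342
```

```text
time_s: 1.52
tcp_pos: [0.3734, -0.3746, 0.3021]
eef_rot: [-0.7, -0.084, 0.703, -0.089]
force: [0.7, -0.8, 0.2]
finger_gap: 0.596
t 1.52 pos [ 0.3734 -0.3746  0.3021] jaw yaw -1.326 down [-0.004 -0.008 -1.   ] F [ 0.7 -0.8  0.2] gap 0.596 j7 -0.65
tool shift mm [  98.  -305.9 -400.6] twist 0.016
```

All keys are needed. On we go.

```bash
python3 -m inch '[{"fingers":0.6,"dx":0,"dy":-25,"dz":-33,"twist":0},{"fingers":0.6,"dx":0,"dy":-25,"dz":-33,"twist":0},{"fingers":0.6,"dx":0,"dy":-25,"dz":-33,"twist":0},{"fingers":0.6,"dx":0,"dy":-25,"dz":-33,"twist":0},{"fingers":0.6,"dx":0,"dy":-25,"dz":-33,"twist":0},{"fingers":0.6,"dx":0,"dy":-25,"dz":-33,"twist":0},{"fingers":0.6,"dx":0,"dy":-25,"dz":-33,"twist":0},{"fingers":0.6,"dx":0,"dy":-25,"dz":-33,"twist":0}]'; python3 go.py .6875 .0185 .200 -1.342
```

```text
time_s: 2.18
tcp_pos: [0.5808, -0.1136, 0.3025]
eef_rot: [0.702, 0.082, -0.702, 0.09]
force: [1.1, -0.4, 0.1]
finger_gap: 0.597
t 2.18 pos [ 0.5808 -0.1136  0.3025] jaw yaw -1.328 down [ 0.002 -0.012 -1.   ] F [ 1.1 -0.4  0.1] gap 0.597 j7 -1.31
tool shift mm [ 101.1 -103.8 -135.5] twist 0.014
```

```bash
python3 -m inch '[{"fingers":0.6,"dx":0,"dy":-24,"dz":-31,"twist":0},{"fingers":0.6,"dx":0,"dy":-24,"dz":-31,"twist":0},{"fingers":0.6,"dx":0,"dy":-24,"dz":-31,"twist":0},{"fingers":0.6,"dx":0,"dy":-20,"dz":-26,"twist":0.014},{"fingers":0.6,"dx":0,"dy":-8,"dz":-10,"twist":0},{"fingers":0.6,"dx":0,"dy":0,"dz":0,"twist":0}]'; python3 go.py .6875 .0185 .200 -1.342
```

```text
time_s: 2.68
tcp_pos: [0.6894, 0.0326, 0.301]
eef_rot: [0.704, 0.082, -0.7, 0.087]
force: [-1.2, -0.5, 0.3]
finger_gap: 0.601
t 2.68 pos [0.6894 0.0326 0.301 ] jaw yaw -1.331 down [ 0.005 -0.006 -1.   ] F [-1.2 -0.5  0.3] gap 0.601 j7 -1.56
tool shift mm [101.1  12.5   5.6] twist 0.011
```

```bash
python3 -m inch '[{"fingers":0.6,"dx":15,"dy":8,"dz":4,"twist":0.01},{"fingers":0.6,"dx":20,"dy":5,"dz":2,"twist":0},{"fingers":0.6,"dx":20,"dy":0,"dz":0,"twist":0},{"fingers":0.6,"dx":10,"dy":0,"dz":0,"twist":0},{"fingers":0.6,"dx":0,"dy":0,"dz":0,"twist":0}]'; python3 go.py .6875 .0185 .200 -1.342
```

```text
time_s: 3.1
tcp_pos: [0.6865, 0.0166, 0.2349]
eef_rot: [0.705, 0.079, -0.7, 0.084]
force: [-0.3, 0.1, 0.5]
finger_gap: 0.601
t 3.1 pos [0.6865 0.0166 0.2349] jaw yaw -1.34 down [ 0.007 -0.007 -1.   ] F [-0.3  0.1  0.5] gap 0.601 j7 -1.56
tool shift mm [34.9 -1.9 -1.3] twist 0.002
```

```bash
python3 -m inch '[{"fingers":0.6,"dx":15,"dy":-1,"dz":-1,"twist":0},{"fingers":0.6,"dx":12,"dy":-1,"dz":0,"twist":0},{"fingers":0.6,"dx":6,"dy":0,"dz":0,"twist":0},{"fingers":0.6,"dx":0,"dy":0,"dz":0,"twist":0}]'; python3 go.py .6875 .0185 .200 -1.342; python3 - <<'E'
from h import *
snap("side","s2.png",(240,110,440,260),4)
E
```

```text
time_s: 3.43
tcp_pos: [0.6876, 0.0165, 0.201]
eef_rot: [0.705, 0.077, -0.7, 0.084]
force: [0.1, 0.4, -0.0]
finger_gap: 0.602
t 3.43 pos [0.6876 0.0165 0.201 ] jaw yaw -1.343 down [ 0.009 -0.008 -1.   ] F [ 0.1  0.4 -0. ] gap 0.602 j7 -1.58
tool shift mm [ 1.  -2.  -0.4] twist -0.001
```

View pics/s2.png

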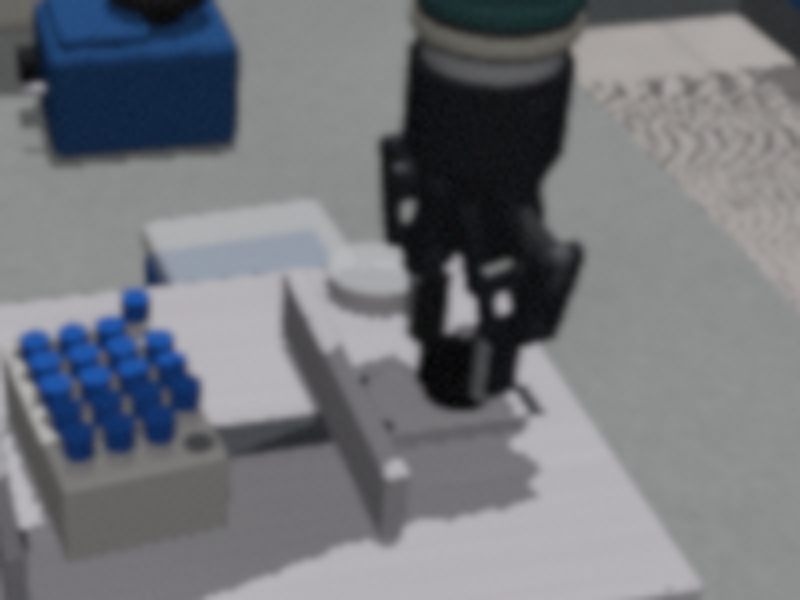

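The fingers straddle the knob at crop (465,365), clear of the dish and the bar. Now close.

```bash
python3 -m inch '[{"fingers":0.4,"dx":0,"dy":-1,"dz":0,"twist":0},{"fingers":0.25,"dx":0,"dy":-1,"dz":0,"twist":0},{"fingers":0.0,"dx":0,"dy":0,"dz":0,"twist":0},{"fingers":0,"dx":0,"dy":0,"dz":0,"twist":0},{"fingers":0,"dx":0,"dy":0,"dz":0,"twist":0},{"fingers":0,"dx":0,"dy":0,"dz":0,"twist":0}]'; python3 go.py .6875 .0185 .200 -1.342
```

```text
time_s: 3.98
tcp_pos: [0.6882, 0.0191, 0.2034]
eef_rot: [0.707, 0.078, -0.698, 0.084]
force: [0.8, -0.1, -1.8]
finger_gap: 0.124
t 3.98 pos [0.6882 0.0191 0.2034] jaw yaw -1.342 down [ 0.013 -0.008 -1.   ] F [ 0.8 -0.1 -1.8] gap 0.124 j7 -1.58
tool shift mm [3.3 0.4 0.8] twist 0.0
```

```bash
python3 -m inch '[{"fingers":0,"dx":0,"dy":0,"dz":0,"twist":-0.08},{"fingers":0,"dx":0,"dy":0,"dz":0,"twist":-0.1},{"fingers":0,"dx":0,"dy":0,"dz":0,"twist":-0.1},{"fingers":0,"dx":0,"dy":0,"dz":0,"twist":-0.1}]'; python3 go.py .6882 .0188 .203 -0.25
```

```text
time_s: 4.32
tcp_pos: [0.6885, 0.0184, 0.2034]
eef_rot: [0.677, 0.212, -0.67, 0.221]
force: [0.7, -0.3, -2.8]
finger_gap: 0.127
t 4.32 pos [0.6885 0.0184 0.2034] jaw yaw -0.95 down [ 0.014 -0.009 -1.   ] F [ 0.7 -0.3 -2.8] gap 0.127 j7 -1.24
tool shift mm [ 0.3 -0.5  0.1] twist -0.7
```

```bash
python3 -m inch '[{"fingers":0,"dx":0,"dy":0,"dz":0,"twist":-0.1},{"fingers":0,"dx":0,"dy":0,"dz":0,"twist":-0.1},{"fingers":0,"dx":0,"dy":0,"dz":0,"twist":-0.1},{"fingers":0,"dx":0,"dy":0,"dz":0,"twist":-0.1},{"fingers":0,"dx":0,"dy":0,"dz":0,"twist":-0.1},{"fingers":0,"dx":0,"dy":0,"dz":0,"twist":-0.1},{"fingers":0,"dx":0,"dy":0,"dz":0,"twist":-0.06},{"fingers":0,"dx":0,"dy":0,"dz":0,"twist":0}]'; python3 go.py .6082 .0205 .203 -0.27; python3 - <<'E'
from h import *
snap("top","t3.png",(200,90,400,290),4)
E
```

```text
time_s: 4.98
tcp_pos: [0.6898, 0.0172, 0.2033]
eef_rot: [0.564, 0.426, -0.557, 0.435]
force: [-0.7, -0.7, -0.1]
finger_gap: 0.126
t 4.98 pos [0.6898 0.0172 0.2033] jaw yaw -0.262 down [ 0.016 -0.005 -1.   ] F [-0.7 -0.7 -0.1] gap 0.126 j7 -0.63
tool shift mm [ -1.  -79.6  17.9] twist 0.008
```

View pics/t3.png

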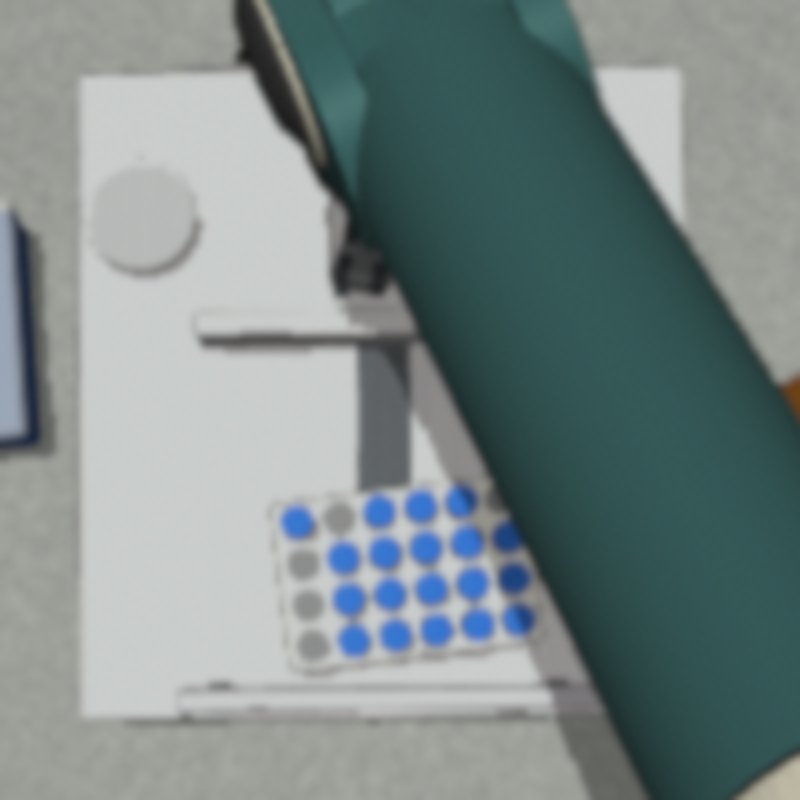

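```bash
python3 -m inch '[{"fingers":0,"dx":0,"dy":-5,"dz":1,"twist":0},{"fingers":0,"dx":0,"dy":-8,"dz":2,"twist":0},{"fingers":0,"dx":0,"dy":-8,"dz":2,"twist":0},{"fingers":0,"dx":0,"dy":-8,"dz":2,"twist":0},{"fingers":0,"dx":0,"dy":-5,"dz":1,"twist":0},{"fingers":0,"dx":0,"dy":0,"dz":0,"twist":0}]'; python3 go.py .6050 .0200 .203 -0.262
```

```text
time_s: 5.53
tcp_pos: [0.6516, 0.018, 0.2033]
eef_rot: [0.566, 0.422, -0.559, 0.434]
force: [1.3, -0.3, -3.8]
finger_gap: 0.12
t 5.53 pos [0.6516 0.018  0.2033] jaw yaw -0.27 down [ 0.018 -0.007 -1.   ] F [ 1.3 -0.3 -3.8] gap 0.12 j7 -0.66
tool shift mm [ -0.6 -45.4  10.4] twist -0.008
```

```bash
python3 -m inch '[{"fingers":0,"dx":0,"dy":-5,"dz":1,"twist":0},{"fingers":0,"dx":0,"dy":-5,"dz":1,"twist":0},{"fingers":0,"dx":0,"dy":-5,"dz":1,"twist":0},{"fingers":0,"dx":0,"dy":-5,"dz":1.5,"twist":0},{"fingers":0,"dx":0,"dy":-4,"dz":1.5,"twist":0}]'; python3 go.py .6050 .0200 .203 -0.262; python3 - <<'E'
from h import *
snap("side","s4.png",(200,130,440,310),3.3)
E
```

```text
time_s: 5.95
tcp_pos: [0.6251, 0.0184, 0.2032]
eef_rot: [0.567, 0.422, -0.559, 0.434]
force: [2.1, 0.9, -2.4]
finger_gap: 0.125
t 5.95 pos [0.6251 0.0184 0.2032] jaw yaw -0.271 down [ 0.02  -0.007 -1.   ] F [ 2.1  0.9 -2.4] gap 0.125 j7 -0.67
tool shift mm [ -0.2 -19.8   3.9] twist -0.009
```

View pics/s4.png

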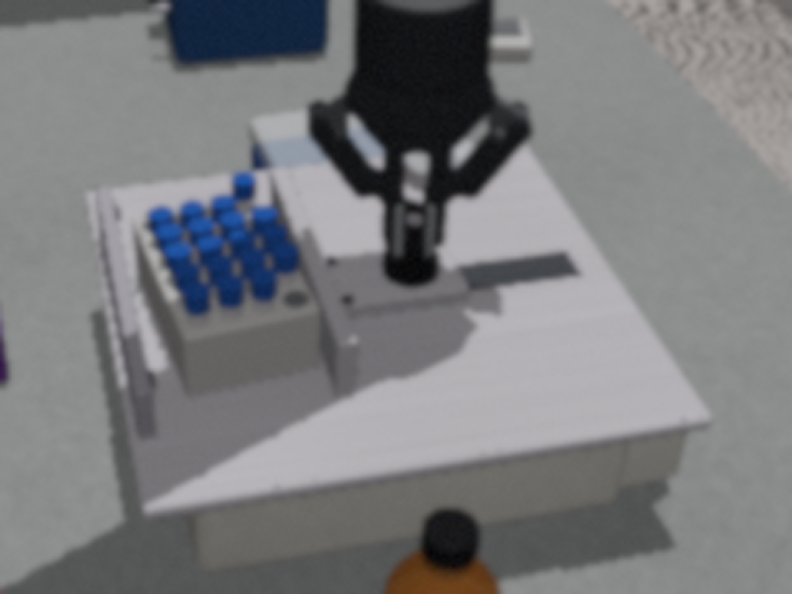

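The bar follows and is almost touching the rack, at crop (310,330). The remaining slide is about 20 mm, so I'll use small steps and watch the force.

```bash
python3 -m inch '[{"fingers":0,"dx":0,"dy":-3,"dz":0.5,"twist":0},{"fingers":0,"dx":0,"dy":-3,"dz":0.5,"twist":0},{"fingers":0,"dx":0,"dy":-3,"dz":0.5,"twist":0},{"fingers":0,"dx":0,"dy":-2.5,"dz":0.5,"twist":0}]'; python3 go.py .6050 .0200 .203 -0.262;  python3 -m inch '[{"fingers":0,"dx":0,"dy":-2,"dz":0.5,"twist":0},{"fingers":0,"dx":0,"dy":-2,"dz":0.5,"twist":0}]'; python3 go.py .6050 .0200 .203 -0.262
```

```text
time_s: 6.33
tcp_pos: [0.613, 0.0187, 0.2033]
eef_rot: [0.568, 0.421, -0.558, 0.435]
force: [3.7, 0.1, -2.1]
finger_gap: 0.122
t 6.33 pos [0.613  0.0187 0.2033] jaw yaw -0.271 down [ 0.022 -0.008 -1.   ] F [ 3.7  0.1 -2.1] gap 0.122 j7 -0.68
tool shift mm [ 0.1 -8.   0.9] twist -0.009
time_s: 6.5
tcp_pos: [0.6087, 0.0188, 0.2032]
eef_rot: [0.568, 0.421, -0.558, 0.435]
force: [3.3, -1.6, -2.9]
finger_gap: 0.129
t 6.5 pos [0.6087 0.0188 0.2032] jaw yaw -0.271 down [ 0.023 -0.008 -1.   ] F [ 3.3 -1.6 -2.9] gap 0.129 j7 -0.68
tool shift mm [ 0.1 -3.9 -0.1] twist -0.009
```

```bash
python3 -m inch '[{"fingers":0,"dx":0,"dy":-1.5,"dz":0.3,"twist":0},{"fingers":0,"dx":0,"dy":-1.2,"dz":0.3,"twist":0}]'; python3 -m inch '[{"fingers":0,"dx":0,"dy":-1,"dz":0.3,"twist":0}]'; python3 -m inch '[{"fingers":0,"dx":0,"dy":-1,"dz":0.3,"twist":0}]'
```

```text
time_s: 6.67
tcp_pos: [0.6059, 0.0189, 0.2033]
eef_rot: [0.568, 0.42, -0.558, 0.435]
force: [3.1, -0.3, -2.8]
finger_gap: 0.123
time_s: 6.75
tcp_pos: [0.6048, 0.0189, 0.2033]
eef_rot: [0.568, 0.42, -0.558, 0.435]
force: [2.8, -1.0, -2.6]
finger_gap: 0.126
time_s: 6.83
tcp_pos: [0.6038, 0.0189, 0.2032]
eef_rot: [0.568, 0.42, -0.558, 0.435]
force: [3.7, -0.8, -1.7]
finger_gap: 0.122
```

```bash
for i in 1; do python3 -m inch '[{"fingers":0,"dx":0,"dy":-0.8,"dz":0.2,"twist":0}]'; python3 -m inch '[{"fingers":0,"dx":0,"dy":-0.8,"dz":0.2,"twist":0}]'; done; python3 - <<'E'
from h import *
snap("top","t5.png",(230,170,370,280),5.5)
E
```

```text
time_s: 6.92
tcp_pos: [0.603, 0.0189, 0.2032]
eef_rot: [0.568, 0.42, -0.558, 0.435]
force: [3.0, -2.0, -2.5]
finger_gap: 0.125
time_s: 7.0
tcp_pos: [0.6022, 0.0189, 0.2033]
eef_rot: [0.568, 0.42, -0.558, 0.435]
force: [6.3, -1.7, -3.5]
finger_gap: 0.125
```

View pics/t5.png

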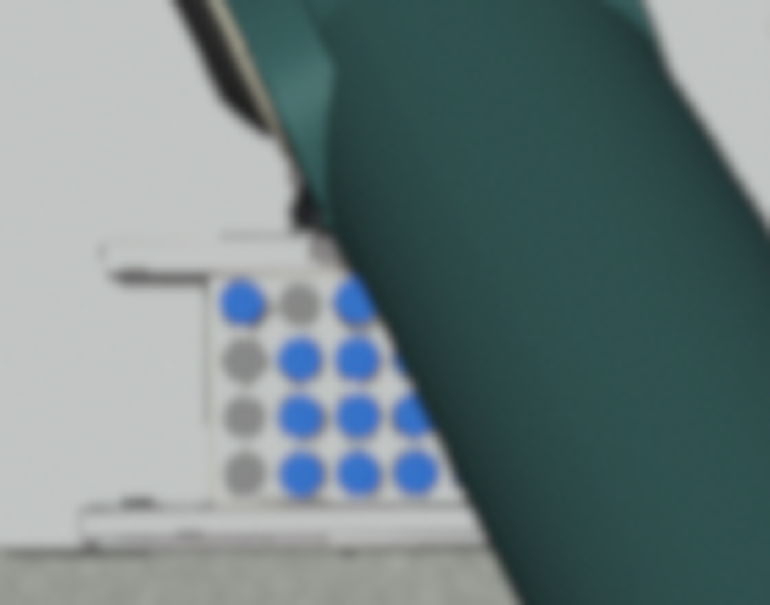

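The rack is now square between the bar and the fence, and the force is starting to rise.

```bash
python3 -m inch '[{"fingers":0,"dx":0,"dy":-0.6,"dz":0.1,"twist":0}]'; python3 -m inch '[{"fingers":0,"dx":0,"dy":-0.6,"dz":0.1,"twist":0}]'
```

```text
time_s: 7.13
tcp_pos: [0.6021, 0.0189, 0.2033]
eef_rot: [0.569, 0.42, -0.557, 0.435]
force: [6.3, -0.6, -4.5]
finger_gap: 0.124
time_s: 7.22
tcp_pos: [0.602, 0.0189, 0.2033]
eef_rot: [0.569, 0.42, -0.557, 0.436]
force: [5.9, -1.6, -4.3]
finger_gap: 0.125
```

Snug: the commanded steps no longer move it, at about 6 N, steady. I'll hold briefly, then turn clockwise.

```bash
python3 -m inch '[{"fingers":0,"dx":0,"dy":-0.5,"dz":0.1,"twist":0},{"fingers":0,"dx":0,"dy":-0.4,"dz":0.1,"twist":0},{"fingers":0,"dx":0,"dy":-0.3,"dz":0.1,"twist":0}]'; python3 -m inch '[{"fingers":0,"dx":0,"dy":-0.2,"dz":0,"twist":0.08},{"fingers":0,"dx":0,"dy":-0.2,"dz":0,"twist":0.1},{"fingers":0,"dx":0,"dy":-0.2,"dz":0,"twist":0.1},{"fingers":0,"dx":0,"dy":0,"dz":0,"twist":0.1}]'; python3 go.py .602 .0189 .203 -1.38
```

```text
time_s: 7.47
tcp_pos: [0.6018, 0.0188, 0.2032]
eef_rot: [0.57, 0.419, -0.556, 0.436]
force: [4.7, -1.2, -2.5]
finger_gap: 0.123
time_s: 7.8
tcp_pos: [0.6011, 0.0191, 0.2032]
eef_rot: [0.645, 0.303, -0.627, 0.315]
force: [3.3, 0.3, -2.7]
finger_gap: 0.12
t 7.8 pos [0.6011 0.0191 0.2032] jaw yaw -0.667 down [ 0.03  -0.005 -1.   ] F [ 3.3  0.3 -2.7] gap 0.12 j7 -1.02
tool shift mm [ 0.3  0.8 -0.3] twist 0.713
```

```bash
python3 -m inch '[{"fingers":0,"dx":0,"dy":0,"dz":0,"twist":0.1},{"fingers":0,"dx":0,"dy":0,"dz":0,"twist":0.1},{"fingers":0,"dx":0,"dy":0,"dz":0,"twist":0.1},{"fingers":0,"dx":0,"dy":0,"dz":0,"twist":0.1},{"fingers":0,"dx":0,"dy":0,"dz":0,"twist":0.1},{"fingers":0,"dx":0,"dy":0,"dz":0,"twist":0.1},{"fingers":0,"dx":0,"dy":0,"dz":0,"twist":0.06}]'; python3 go.py .602 .0189 .203 -1.38
```

```text
time_s: 8.38
tcp_pos: [0.6003, 0.0204, 0.2033]
eef_rot: [0.713, 0.072, -0.693, 0.078]
force: [3.6, -1.4, -2.5]
finger_gap: 0.123
t 8.38 pos [0.6003 0.0204 0.2033] jaw yaw -1.358 down [ 0.028 -0.005 -1.   ] F [ 3.6 -1.4 -2.5] gap 0.123 j7 -1.62
tool shift mm [ 0.4  1.9 -1.4] twist 0.022
```

Knob is at about 1.33. Release and go straight up.

```bash
python3 -m inch '[{"fingers":0.3,"dx":0,"dy":0,"dz":0,"twist":0},{"fingers":0.55,"dx":0,"dy":0,"dz":0,"twist":0},{"fingers":0.55,"dx":0,"dy":0,"dz":0,"twist":0},{"fingers":0.55,"dx":-10,"dy":0,"dz":0,"twist":0},{"fingers":0.55,"dx":-30,"dy":0,"dz":0,"twist":0},{"fingers":0.55,"dx":-35,"dy":0,"dz":0,"twist":0},{"fingers":0.55,"dx":-35,"dy":0,"dz":0,"twist":0},{"fingers":0.55,"dx":-10,"dy":0,"dz":0,"twist":0}]';  python3 -m inch '[{"fingers":0.55,"dx":0,"dy":24,"dz":20,"twist":0},{"fingers":0.55,"dx":0,"dy":35,"dz":20,"twist":0},{"fingers":0.55,"dx":0,"dy":35,"dz":20,"twist":0},{"fingers":0.55,"dx":0,"dy":35,"dz":20,"twist":0},{"fingers":0.55,"dx":0,"dy":35,"dz":20,"twist":0},{"fingers":0.55,"dx":0,"dy":35,"dz":20,"twist":0},{"fingers":0.55,"dx":0,"dy":30,"dz":15,"twist":0},{"fingers":0.55,"dx":0,"dy":0,"dz":0,"twist":0}]'; python3 - <<'E'
from h import *
snap("top","t6.png",(200,90,400,290),4)
E
```

```text
time_s: 9.05
tcp_pos: [0.5919, 0.0236, 0.3256]
eef_rot: [0.706, 0.077, -0.699, 0.08]
force: [0.8, 0.1, 0.3]
finger_gap: 0.55
time_s: 9.72
tcp_pos: [0.5098, -0.2345, 0.3352]
eef_rot: [0.71, 0.083, -0.694, 0.087]
force: [-0.1, -0.4, 0.3]
finger_gap: 0.55
```

View pics/t6.png

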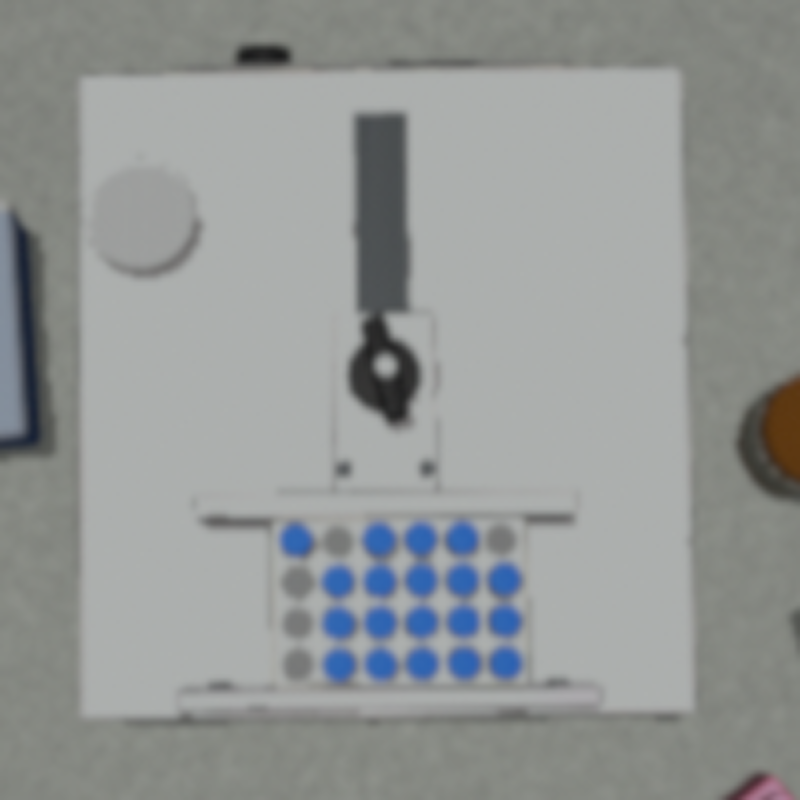

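The rack is square, with its bottom edge at the fence (crop row ~685) and its top edge at the bar (~520). Dish and bottle have not moved. One last numeric check before handing in.

```bash
python3 - <<'E'
from h import *
np.set_printoptions(precision=4,suppress=True)
q=lambda x,y,z:at_z("top",(200+x/4,90+y/4),z)
a,b=q(373,316,.1495),q(400,422,.1495);d=a-b
print("knob",np.pi/2-(np.arctan2(d[1],d[0])+.022),"hub moved",q(382,200,.1235)-q(384,376,.1235))
f=(q(180,690,.135)+q(600,686,.135))/2;g=(q(200,520,.1405)+q(575,517,.1405))/2;print("fence top edge, bar face",f,g,g-f)
e=q(298,664,.145)-q(505,664,.145);e2=q(298,541,.167)-q(462,541,.167)
print("rack yaw rel shaker",np.arctan2(-e[0],e[1])+.022,np.arctan2(-e2[0],e2[1])+.022)
for t in("dish","tip_box","reagent"): print(t,[(np.round(r["xy"],1),round(r["p"],2)) for r in find_in("top",t)][:2])
print(bot.sense()["time_s"]); bot.finish_job()
E
```

```text
knob 1.3321778603272412 hub moved [ 0.0854 -0.0017  0.    ]
fence top edge, bar face [0.4536 0.0219 0.135 ] [0.533  0.0207 0.1405] [ 0.0795 -0.0012  0.0055]
rack yaw rel shaker -0.007186994620240968 -0.007639701507213336
dish [(array([233.1, 140.9]), 0.63)]
tip_box [(array([186.8, 171.2]), 0.69)]
reagent [(array([403.2, 198.9]), 0.91)]
9.9167
the job is handed in; nothing more can be done
```

I clamped the rack and handed the job in at 9.9 s of the 40 s allowed. There is no verdict from the system, so success rests on the checks below.

In one grip of the knob, I turned it anticlockwise to about 0.25 rad and slid the bar up until it stopped moving, with about 6 N on the wrist. I then turned it clockwise to lock, let go and moved the arm clear.

My last checks, from the top camera:
- **Knob:** about 1.33 rad, above the 1.1 needed for locked.
- **Bar:** the gap from bar face to fence is about 79.5 mm, against the rack's 80 mm width. The knob hub moved 85 mm, from a slide of about 10 mm to about 95 mm.
- **Rack:** about 0.007 rad off square, below the 0.04 limit.
- **Dish, blue box and amber bottle:** the dish and bottle look unmoved in the last picture. The networks put all three within about 3 px of where they started, which is within their normal error.

No check failed. The gap reads 0.5 mm under the rack width, which is within the 2 mm calibration error.

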